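Put the jam away in the larder crate

TASK

Put the two jars of red jam into the two empty cells of the wooden crate, one jar in each cell, both standing upright on the crate's floor. Set them down gently instead of dropping them in, and leave the blue tin standing in its own cell.

Things in the scene. Friction and masses are not known exactly. Their poses are not given: they have to be found in the camera images.
- crate: Low open light-wood crate, fixed to the counter: three cells in a row along its y, 88 x 88 mm inside, centres at y = -94, 0, +94 mm, x = 0. Outside 100 (x) by 288 (y) by 50 mm high; walls and dividers 6 mm, floor 8 mm thick. Origin: centre of its underside, z up. The blue tin stands in one cell; a flat cork disc marks the floor of each of the two empty cells.
- jam_1: A jar of red jam: deep red cylinder 62 mm across with a red lid (58 mm across, 16 mm thick), 108 mm high in all, about 0.4 kg, loose on the counter among jars, tins and a mill up to 117 mm high (honey, amber with brass lid, and olives, green with black lid, have its shape). 35 mm or more is free all round it. Origin: centre of its underside; z up its axis; x, y mean nothing.
- jam_2: A jar of red jam: deep red cylinder 62 mm across with a red lid (58 mm across, 16 mm thick), 108 mm high in all, about 0.4 kg, loose on the counter among jars, tins and a mill up to 117 mm high (honey, amber with brass lid, and olives, green with black lid, have its shape). 35 mm or more is free all round it. Origin: centre of its underside; z up its axis; x, y mean nothing.
- blue_tin: A short steel tin with a blue band, 66 mm across, 70 mm high, 0.25 kg, standing loose in one of the crate's three cells, within about 8 mm of the cell's centre. Origin: centre of its underside, z up.

How it is judged (in metres and radians):
At the end, for the whole second after the job is handed in: Both red jars stand at rest on the crate's floor, upright within 10 degrees, within 20 mm of the row's centre line, one per cell (axes 60 mm or more from each other and from the tin); the tin is upright within 10 degrees and within 30 mm of its start (x of jam_1 in the frame of crate between -0.02 and 0.02 m and y of jam_1 in the frame of crate between -0.115 and 0.115 m and z of each of jam_1, jam_2 in the frame of crate below 0.014 m and angle between each of jam_1, jam_2, blue_tin's own z axis and vertical below 0.17 rad and linear speed of each of jam_1, jam_2 below 0.02 m/s and x of jam_2 in the frame of crate between -0.02 and 0.02 m and y of jam_2 in the frame of crate between -0.115 and 0.115 m and horizontal distance between jam_1 and jam_2 above 0.06 m and horizontal distance between each of jam_1, jam_2 and blue_tin above 0.06 m and distance of blue_tin from where it was at the start of the episode below 0.03 m); the robot touches nothing.
It fails at once if the blue tin is pushed more than 30 mm from its place or tipped more than 20 degrees (distance of blue_tin from where it was at the start of the episode above 0.03 m or angle between blue_tin's own z axis and vertical above 0.35 rad).
It fails at once if a jam jar is dropped into the crate (faster than 0.55 m/s when less than 37 mm above the crate's floor) (x of jam_1 in the frame of crate between -0.05 and 0.05 m and y of jam_1 in the frame of crate between -0.144 and 0.144 m and z of jam_1 in the frame of crate below 0.045 m and linear speed of jam_1 above 0.55 m/s).
It fails at once if a jam jar is dropped into the crate (faster than 0.55 m/s when less than 37 mm above the crate's floor) (x of jam_2 in the frame of crate between -0.05 and 0.05 m and y of jam_2 in the frame of crate between -0.144 and 0.144 m and z of jam_2 in the frame of crate below 0.045 m and linear speed of jam_2 above 0.55 m/s).
It also fails if it takes over 64 s, if anything falls off the work surface, if the arm or the gripper's body presses on something with over 40 N, if the wrist force passes 120 N, or if a joint passes its speed limit or range.

ROBOT

A 6-joint arm with a two-finger parallel gripper is mounted at the origin on the work surface. World frame = base frame: x ahead of the robot, y to its left, z up, the work surface at z = 0. Lengths are in mm, angles in degrees, forces in N, time in s.
With the tool pointing down it reaches from about 300 to 850 mm from the base axis. Payload 4.2 kg.
Tool frame: the origin (TCP) lies midway between the tips of the shut fingers; the grasp point (between the pads) lies 19 mm behind it; z points along the fingers, y is the line along which they close (so a half turn about z gives the same grasp; the last joint's range is limited). The gripper opens to 91 mm and grips with 3 to 60 N. Pads are 32 mm wide; open, the fingers measure 118 mm over their backs; the gripper's body (76 mm by 178 mm) begins 60 mm behind the grasp point.
Start: joints at [67.437, 18.312, 89.639, -0, 72.044, -1.146], TCP at [209.968, 535.31, 213.976] pointing down, gripper open.
Joint ranges: [-177.97, 177.97], [-48.28, 115.42], [12.27, 149.76], [-77.06, 257.06], [2.81, 150.46], [-146.56, 146.56]. Speed limits (degrees/s): [147.25, 147.25, 180, 180, 180, 180].

INTERFACE

Orientations are given as [roll, pitch, yaw] about the fixed x, y, z axes, in that order (R = Rz(yaw) Ry(pitch) Rx(roll)).
In Python, from workcell import env, imaging gives the robot as it stands (env), with the cameras (imaging).
- The arm moves only by the tool move_tool, called after ">>>" as a command line: name --argument value ..., lists and objects as JSON in quotes. Schema: {"type":"object","properties":{"rows":{"type":"array","items":{"type":"number"},"minItems":6,"maxItems":48},"jaw":{"type":"number"},"grip_force":{"type":"number"},"only":{"type":"string"},"quiet":{"type":"boolean"},"lines":{"type":"string"}},"required":["rows"],"additionalProperties":false}. rows is one flat list of numbers that holds 1 to 8 rows one after another, with no inner brackets; each row has 6 numbers: dx, dy, dz in a scale on which 1.0 is 200 mm, then a rotation vector rx, ry, rz in shares of 360 degrees (1.0 is 360 degrees); each row shifts and turns the commanded pose from where the row before left it, along the tool's axes as they then stand; what a row does not reach is not made up. A row lasts 1/10 s, in which the tool goes at most 50 mm and 8.59 degrees, less where a joint would pass 70% of its speed; a pose out of reach is approached as far as the arm can. jaw is the finger opening in mm, set as the call begins (left out keeps the last). The fingers move at their own pace and stop on an object; grip_force is the grip in N (left out, the last holds). Time passes only in rows, so rows that do not move let the fingers close. The tool returns the time, the measured TCP pose, the force, the opening and the grip force at its end. only (a regular expression) keeps the lines of the reply that match it, lines (a string "A,B") keeps lines A to B, and quiet returns only ok. A shift or turn number past 1, either way, is cut back to 1. Input that does not fit is refused with a message, and nothing moves.
- env.state(): the state, without advancing time (a new reading comes with each control period).
- imaging.grab_frame(name): name is "scene" or "top"; returns the picture (480x640x3 uint8, blue, green, red); there is no depth.
- imaging.camera_model(name): a dict with "fx", "fy", "cx", "cy" (pixels), "T" (4x4, takes a point from camera to world coordinates). Camera axes: x right, y up, looking along -z (the intrinsics and any distortion apply to the point x, -y, -z); pixel columns grow to the right and rows downward; lengths in mm; the calibration is good to about 2 mm. A picture is of the moment at which its call begins. camera_model takes no time and is no camera call.
- env.job_done(): hands the job in; it is judged then, once.
The state is a dict: "time_s": time; "qpos": joint angles; "qvel": joint speeds; "effort": joint torques, N m; "ee_pos": TCP position; "ee_rot": TCP orientation; "force": force on the tool from outside, world axes, zero at the start; "torque": the same for the moment, N m; "gripper_width": finger opening in mm; "gripper_force": force on a finger pad.
Only numpy, scipy, OpenCV 4.12 (cv2) and the standard library are available. Lean on these libraries where they do the work, as an engineer would, in place of code of your own. Each camera call takes 0.05 s, during which the arm holds its last target. There are 200 camera calls.

## Working session

There is one attempt and no reset: what is moved stays moved. The work goes in short steps, Python scripts to look and compute and a tool call to move; the robot and the scene stay as the last step left them, time stands still between calls to the robot, and variables do not carry over. Pictures are saved under pics/ and viewed, at most 10 in all, crops included, and the job is handed in when it is done.

```bash
ls; mkdir -p pics; python3 - <<'E'
from workcell import env, imaging
import cv2
for n in("scene","top"):
    cv2.imwrite(f"pics/{n}0.png",imaging.grab_frame(n)); m=imaging.camera_model(n); print(n,m)
s=env.state();print(s["time_s"],s["ee_pos"],s["ee_rot"])
E
```

```text
pics
workcell.py
scene {'fx': 530.8165563612146, 'fy': 530.8165563612146, 'cx': 317.2421607367434, 'cy': 241.02551022204122, 'T': array([[-3.85124826e-01, -7.50650143e-01,  5.36845631e-01,
         1.00888627e+03],
       [ 9.22800036e-01, -3.06360328e-01,  2.33630996e-01,
         2.73819406e+02],
       [-1.09069373e-02,  5.85378265e-01,  8.10686947e-01,
         7.62985222e+02],
       [ 0.00000000e+00,  0.00000000e+00,  0.00000000e+00,
         1.00000000e+00]])}
top {'fx': 496.8920210344146, 'fy': 496.8920210344146, 'cx': 325.3472065169587, 'cy': 236.16772727154625, 'T': array([[ 1.06124886e-02,  9.96833411e-01, -7.88068898e-02,
         4.60682918e+02],
       [-9.99823853e-01,  9.35812568e-03, -1.62692234e-02,
         5.06322408e+01],
       [-1.54802207e-02,  7.89656652e-02,  9.96757135e-01,
         8.05113223e+02],
       [ 0.00000000e+00,  0.00000000e+00,  0.00000000e+00,
         1.00000000e+00]])}
0.1 [209.77735557 534.86336618 213.20215758] [-1.79906965e+02 -2.45737178e-03  1.58583300e+02]
```

View pics/scene0.png

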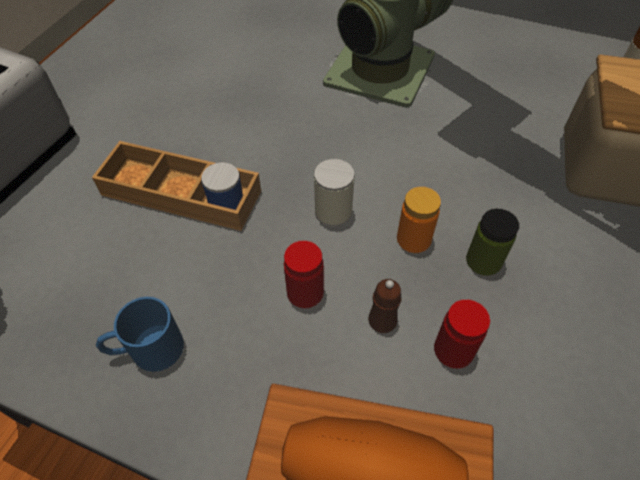

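View pics/top0.png

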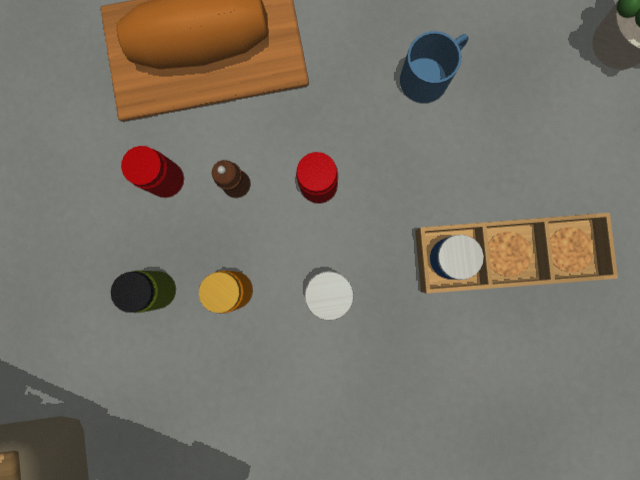

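The scene view shows the red lids at about (303,257) and (467,319). In the top view they are at (317,174) and (144,166). The crate's rim corners in the top view are about (416,228), (611,213), (617,278) and (425,292), with the tin in the +y cell.

```bash
cat > h.py <<'E'
import numpy as np, cv2
from workcell import env, imaging
M={n:imaging.camera_model(n) for n in("scene","top")}
def ray(n,p):
    m=M[n];d=np.array([(p[0]-m["cx"])/m["fx"],-(p[1]-m["cy"])/m["fy"],-1.]);d=m["T"][:3,:3]@d
    return m["T"][:3,3],d/np.linalg.norm(d)
def tri(ps,pt):
    (a,u),(b,v)=ray("scene",ps),ray("top",pt)
    s=np.linalg.lstsq(np.c_[u,-v],b-a,rcond=None)[0]
    p,q=a+s[0]*u,b+s[1]*v
    return (p+q)/2,np.linalg.norm(p-q)
def atz(n,p,z):
    a,u=ray(n,p);return a+u*(z-a[2])/u[2]
def lids(im):
    b,g,r=[im[...,i].astype(int) for i in range(3)]
    m=((r>150)&(g<40)&(b<50)).astype(np.uint8)
    return m
E
python3 - <<'E'
from h import *
np.set_printoptions(precision=1,suppress=True)
I={n:cv2.imread(f"pics/{n}0.png") for n in M}
for n,cs in(("scene",[(303,253),(467,314)]),("top",[(317,170),(144,164)])):
    for c in cs: print(n,c,I[n][c[1]-18:c[1]+60:6,c[0],2])
    s=[cv2.resize(I[n][c[1]-40:c[1]+50,c[0]-45:c[0]+45],None,fx=4,fy=4,interpolation=0) for c in cs]
    globals()[n]=np.hstack(s)
    x0,y0,x1,y1=(85,130,275,240) if n=="scene" else (405,200,625,305)
    cr=cv2.resize(I[n][y0:y1,x0:x1],None,fx=3.2,fy=3.2,interpolation=0);globals()["c"+n]=cv2.copyMakeBorder(cr,0,0,0,720-cr.shape[1],0)
cv2.imwrite("pics/jars.png",cv2.resize(np.vstack([scene,top]),(600,600)))
c=np.vstack([cscene,ctop]);cv2.imwrite("pics/crate.png",c[:,:720]);print(c.shape,cscene.shape)
P=[]
for s,t in[((243,228),(416,228)),((260,175),(425,292)),((121,143),(617,278)),((95,180),(611,213))]:
    p,e=tri(s,t);print("corner",p,e,atz("top",t,50)[:2])
E
```

```text
scene (303, 253) [118 160 160 162 161 159 141  84  72  71  70  64  69]
scene (467, 314) [116 157 156 157 160 163 155  64  77  62  63  64  66]
top (317, 170) [149 174 174 178 177 179 179 109  63 126 128 130 126]
top (144, 164) [152 163 166 165 166 167 167  97 125 127 126 124 123]
(688, 720, 3) (352, 720, 3)
corner [536.6 -78.3  13.2] 5.787659124070533 [534.2 -74.9]
corner [437.  -87.8  47. ] 1.7112163430457141 [437.4 -88.1]
corner [ 461.  -376.8   45. ] 2.8030098810073616 [ 461.5 -375.5]
corner [ 559.  -369.5   43.1] 7.9613662170729915 [ 559.7 -369.9]
```

View pics/jars.png

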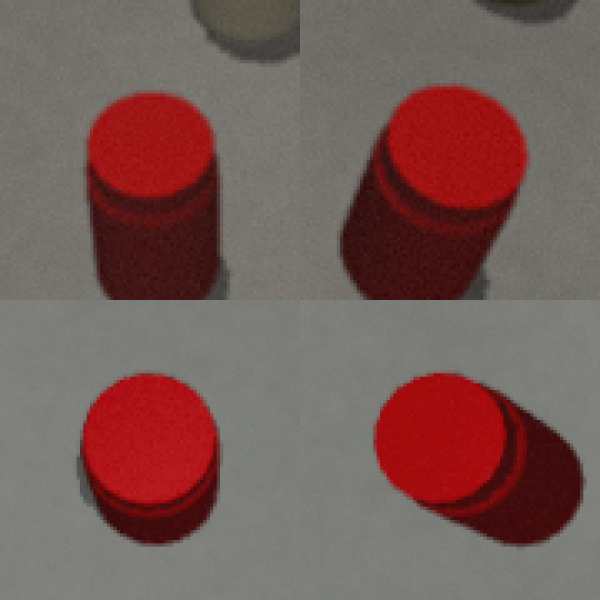

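View pics/crate.png

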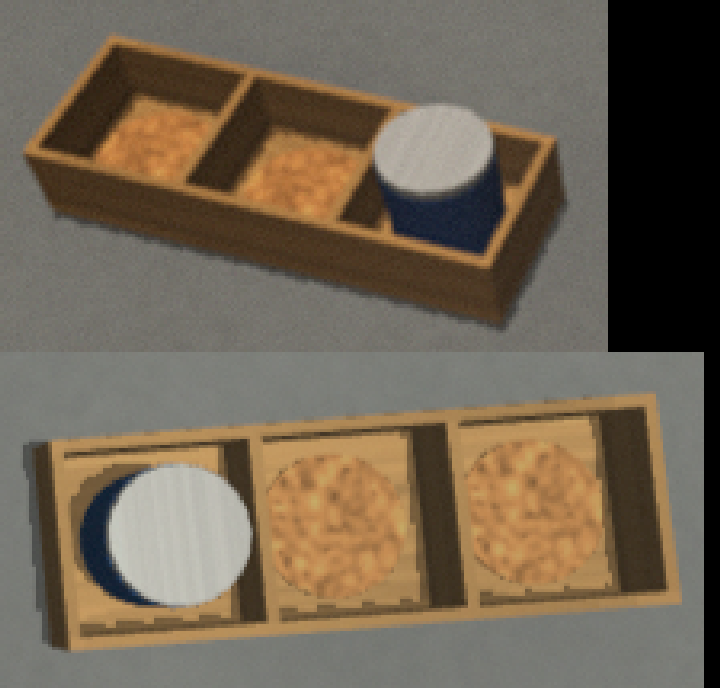

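The zoom shows the lid faces as clean bright ellipses. The rim corners in crop pixels are: scene (112,36), (25,152), (488,265), (556,138); top (50,441), (655,394), (681,603), (70,650). The tin is in the +y cell and the cork discs are in the other two.

```bash
python3 - <<'E'
from h import *
np.set_printoptions(precision=1,suppress=True)
I={n:cv2.imread(f"pics/{n}0.png") for n in M}
def comp(n,c):
    b,g,r=cv2.split(cv2.medianBlur(I[n],3).astype(np.int16)) if 0 else cv2.split(cv2.medianBlur(I[n],3))
    m=((r>140)&(g<60)).astype(np.uint8)
    k,l,st,ce=cv2.connectedComponentsWithStats(m); i=l[c[1],c[0]]
    cn=max(cv2.findContours((l==i).astype(np.uint8),0,1)[0],key=len)
    print(n,c,ce[i],cv2.fitEllipse(cn)); return ce[i]
J=[]
for s,t in[((303,257),(317,174)),((467,317),(144,166))]:
    a,b=comp("scene",s),comp("top",t); p,e=tri(a,b); J.append(p);print("LID",p,e,atz("top",b,108)[:2])
S=np.array([(488,265),(556,138),(112,36),(25,152)])/3.2+[85,130]
T=(np.array([(50,441),(70,650),(681,603),(655,394)])-[0,352])/3.2+[405,200]
C=[]
for s,t in zip(S,T):
    p,e=tri(s,t);C.append(p);print("corner",p,e,atz("top",t,50)[:2],atz("scene",s,50)[:2])
C=np.array(C);c=C.mean(0);u=(C[0]+C[1]-C[2]-C[3]);yaw=np.degrees(np.arctan2(-u[0],u[1]))
print("crate",c,"yaw",yaw,"len",np.linalg.norm(u)/2,"wid",np.linalg.norm(C[0]+C[3]-C[1]-C[2])/2)
# cork discs in both
th=np.radians(yaw);yy=np.array([-np.sin(th),np.cos(th)])
for k in(-94,0,94):print(k,c[:2]+k*yy)
for s,t in[((156,148),(536,515)),((303,178),(336,527))]:
    p,e=tri(np.array(s)/3.2+[85,130],(np.array(t)-[0,352])/3.2+[405,200]);print("cork",p,e,atz("top",(np.array(t)-[0,352])/3.2+[405,200],9)[:2])
p,e=tri(np.array((434,148))/3.2+[85,130],(np.array((180,535))-[0,352])/3.2+[405,200]);print("tin top",p,e)
for n,t in(("mill",(221,169)),("honey",(220,291)),("olive",(133,291)),("white",(328,295))):print(n,atz("top",t,100)[:2])
E
```

```text
scene (303, 257) [302.7 255.7] ((302.6791076660156, 255.74099731445312), (29.785696029663086, 36.18122863769531), 86.69197845458984)
top (317, 174) [316.2 171.1] ((316.168701171875, 171.12899780273438), (38.042579650878906, 38.478450775146484), 89.91966247558594)
LID [608.5  75.8 108.4] 0.6288457013967873 [608.5  76.1]
scene (467, 317) [468.7 317.2] ((468.72711181640625, 317.2519226074219), (33.716552734375, 41.34817886352539), 114.28852081298828)
top (144, 166) [140.3 164.7] ((140.32186889648438, 164.72259521484375), (37.14026641845703, 38.39060974121094), 51.01430892944336)
LID [615.9 327.7 108.5] 0.3777880943178136 [615.9 328.1]
corner [534.3 -81.6  51.5] 0.14369872129600555 [534.5 -81.9] [533.3 -82.3]
corner [435.5 -90.5  49.5] 1.087200869623632 [435.8 -90.9] [435.8 -89.7]
corner [ 460.7 -376.7   49. ] 0.9762645296487282 [ 460.9 -376.7] [ 461.5 -375.2]
corner [ 559.2 -367.4   49.4] 1.568027891591906 [ 559.5 -368. ] [ 559.6 -366. ]
crate [ 497.5 -229.1   49.8] yaw 5.000069371539569 len 287.14176668751264 wid 99.08370061497638
-94 [ 505.6 -322.7]
0 [ 497.5 -229.1]
94 [ 489.3 -135.4]
cork [ 503.5 -328.2   12.6] 0.08646959145422162 [ 503.7 -330. ]
cork [ 496.5 -227.4   20.6] 1.0577214263596137 [ 496.8 -231. ]
tin top [ 489.1 -135.6   76.5] 1.3131969120744496
mill [612.3 213.8]
honey [437.2 210.5]
olive [435.8 334.4]
white [433.2  57.5]
```

The measurements check out: lids at z ≈ 108, rim at z ≈ 50, crate 287 x 99 mm, yaw 5°. I'll grip along the crate's x (tool yaw 95) and keep that yaw throughout, so first I rotate in place.

The rows are not in the units I measure in: shifts go in shares of 200 mm and turns go in shares of 360 degrees. I convert before sending: 7.95 degrees / 360 = 0.0221.

>>> move_tool --rows '[0, 0, 0, 0, 0, 0.0221, 0, 0, 0, 0, 0, 0.0221, 0, 0, 0, 0, 0, 0.0221, 0, 0, 0, 0, 0, 0.0221, 0, 0, 0, 0, 0, 0.0221, 0, 0, 0, 0, 0, 0.0221, 0, 0, 0, 0, 0, 0.0221, 0, 0, 0, 0, 0, 0.0221]' --jaw 91

```text
time_s: 0.9
ee_pos: [209.8, 535.0, 213.5]
ee_rot: [-180.0, 0.1, 94.7]
force: [0.5, 0.2, 0.3]
gripper_width: 91.1
gripper_force: 0.0
```

```bash
cat >> h.py <<'E'
def to(x,y,z,verbose=1):
    from scipy.spatial.transform import Rotation as R
    s=env.state();r=R.from_euler("xyz",s["ee_rot"],degrees=True)
    d=r.inv().apply(np.array([x,y,z])-s["ee_pos"])
    rv=(r.inv()*R.from_euler("xyz",[180,0,95],degrees=True)).as_rotvec(degrees=True)
    print("t",round(s["time_s"],1),"pos",np.round(s["ee_pos"],1),"rot",np.round(s["ee_rot"],1),"TOOL",np.round(d,1),np.round(rv,1),"w",s["gripper_width"],s["gripper_force"],"F",np.round(s["force"],1))
E
python3 -c "from h import *;to(615.9,327.9,215)"
```

```text
t 0.9 pos [209.8 535.  213.5] rot [-1.80e+02  1.00e-01  9.47e+01] TOOL [-239.4  387.9   -1.5] [-0.   0.1 -0.3] w 91.13593940382826 0.0 F [0.5 0.2 0.3]
```

In the tool's units: 32 mm / 200 = 0.16, -20 mm / 200 = -0.1.

>>> move_tool --rows '[-0.1, 0.16, 0, 0, 0, 0, -0.1, 0.16, 0, 0, 0, 0, -0.1, 0.16, 0, 0, 0, 0, -0.1, 0.16, 0, 0, 0, 0, -0.1, 0.16, 0, 0, 0, 0, -0.1, 0.16, 0, 0, 0, 0]'

```text
time_s: 1.5
ee_pos: [412.7, 431.4, 213.6]
ee_rot: [-180.0, 0.0, 95.0]
force: [-0.3, 0.4, 0.5]
gripper_width: 91.1
gripper_force: 0.0
```

>>> move_tool --rows '[-0.1, 0.16, 0, 0, 0, 0, -0.1, 0.16, 0, 0, 0, 0, -0.1, 0.165, 0, 0, 0, 0, -0.1, 0.165, 0, 0, 0, 0, -0.1, 0.165, 0, 0, 0, 0, -0.0975, 0.165, 0, 0, 0, 0, 0, 0, 0, 0, 0, 0, 0, 0, 0, 0, 0, 0]' --quiet true

```text
ok
```

```bash
python3 -c "from h import *;to(615.9,327.9,50)"
```

```text
t 2.3 pos [617.3 329.8 212.8] rot [-179.9    0.    94.9] TOOL [ -1.8  -1.2 162.8] [-0.1  0.  -0.1] w 90.85483503401649 0.0 F [-0.2 -0.1  0.1]
```

In the tool's units: 25 mm / 200 = 0.125, 13 mm / 200 = 0.065.

>>> move_tool --rows '[-0.009, -0.006, 0.125, 0, 0, 0, 0, 0, 0.125, 0, 0, 0, 0, 0, 0.125, 0, 0, 0, 0, 0, 0.125, 0, 0, 0, 0, 0, 0.125, 0, 0, 0, 0, 0, 0.125, 0, 0, 0, 0, 0, 0.065, 0, 0, 0, 0, 0, 0, 0, 0, 0]' --jaw 91

```text
time_s: 3.1
ee_pos: [614.0, 328.6, 49.0]
ee_rot: [-179.8, 0.1, 95.1]
force: [-0.0, -1.3, 1.1]
gripper_width: 90.8
gripper_force: 0.0
```

>>> move_tool --rows '[0, 0, 0, 0, 0, 0, 0, 0, 0, 0, 0, 0, 0, 0, 0, 0, 0, 0, 0, 0, 0, 0, 0, 0, 0, 0, 0, 0, 0, 0, 0, 0, 0, 0, 0, 0, 0, 0, 0, 0, 0, 0, 0, 0, 0, 0, 0, 0]' --jaw 50 --grip_force 25

```text
time_s: 3.9
ee_pos: [616.3, 328.7, 52.0]
ee_rot: [180.0, -0.0, 95.0]
force: [-1.4, -0.5, 6.3]
gripper_width: 61.8
gripper_force: 25.0
```

It gripped at 61.8 mm, the jar's width. Now I lift.

In the tool's units: -25 mm / 200 = -0.125, -20 mm / 200 = -0.1.

>>> move_tool --rows '[0, 0, -0.05, 0, 0, 0, 0, 0, -0.1, 0, 0, 0, 0, 0, -0.125, 0, 0, 0, 0, 0, -0.125, 0, 0, 0, 0, 0, -0.125, 0, 0, 0, 0, 0, -0.125, 0, 0, 0, 0, 0, -0.1, 0, 0, 0, 0, 0, 0, 0, 0, 0]' --grip_force 30

```text
time_s: 4.7
ee_pos: [617.8, 329.1, 204.0]
ee_rot: [179.7, -0.1, 95.0]
force: [0.8, 1.0, -2.8]
gripper_width: 61.3
gripper_force: 30.0
```

```bash
python3 -c "from h import *;to(505.6,-322.7,200)"
```

```text
t 4.7 pos [617.8 329.1 204. ] rot [ 1.797e+02 -1.000e-01  9.500e+01] TOOL [-639.6 -168.3    1.6] [ 0.3 -0.1 -0. ] w 61.33293822721149 29.99901727773249 F [ 0.8  1.  -2.8]
```

In the tool's units: -30 mm / 200 = -0.15, -20 mm / 200 = -0.1.

>>> move_tool --rows '[-0.05, -0.015, 0, 0, 0, 0, -0.1, -0.025, 0, 0, 0, 0, -0.15, -0.04, 0, 0, 0, 0, -0.15, -0.04, 0, 0, 0, 0, -0.15, -0.04, 0, 0, 0, 0, -0.15, -0.04, 0, 0, 0, 0, -0.15, -0.04, 0, 0, 0, 0, -0.15, -0.04, 0, 0, 0, 0]' --quiet true

```text
ok
```

>>> move_tool --rows '[-0.15, -0.04, 0, 0, 0, 0, -0.15, -0.04, 0, 0, 0, 0, -0.15, -0.04, 0, 0, 0, 0, -0.15, -0.04, 0, 0, 0, 0, -0.15, -0.04, 0, 0, 0, 0, -0.15, -0.04, 0, 0, 0, 0, -0.15, -0.04, 0, 0, 0, 0, -0.15, -0.04, 0, 0, 0, 0]' --quiet true

```text
ok
```

>>> move_tool --rows '[-0.15, -0.04, 0, 0, 0, 0, -0.15, -0.04, 0, 0, 0, 0, -0.15, -0.04, 0, 0, 0, 0, -0.15, -0.04, 0, 0, 0, 0, -0.1, -0.025, 0, 0, 0, 0, -0.05, -0.015, 0, 0, 0, 0, 0, 0, 0, 0, 0, 0, 0, 0, 0, 0, 0, 0]' --quiet true

```text
ok
```

```bash
python3 -c "from h import *;to(505.6,-322.7,60)"
```

```text
t 7.1 pos [ 508.4 -282.2  200.1] rot [-1.799e+02 -1.000e-01  9.500e+01] TOOL [-40.4  -6.1 140. ] [-0.1 -0.1 -0. ] w 61.584839076567405 29.99907747725956 F [-0.3  1.  -3.1]
```

In the tool's units: -20 mm / 200 = -0.1, 10 mm / 200 = 0.05.

>>> move_tool --rows '[-0.1, -0.015, 0, 0, 0, 0, -0.1, -0.015, 0, 0, 0, 0, 0, 0, 0, 0, 0, 0, 0, 0, 0.05, 0, 0, 0, 0, 0, 0.1, 0, 0, 0, 0, 0, 0.1, 0, 0, 0, 0, 0, 0.1, 0, 0, 0, 0, 0, 0, 0, 0, 0]' --quiet true

```text
ok
```

```bash
python3 - <<'E'
from h import *
to(505.6,-322.7,60)
cv2.imwrite("pics/p1.png",np.hstack([cv2.resize(imaging.grab_frame("scene")[80:300,40:320],(400,314)),cv2.resize(imaging.grab_frame("top")[130:350,360:640],(400,314))]))
E
```

```text
t 7.9 pos [ 504.4 -321.2  127.3] rot [-179.6   -0.3   95. ] TOOL [-1.9  1.5 67.2] [-0.4 -0.3  0. ] w 61.73840294604919 29.999012066982687 F [-0.8  0.7 -3.4]
```

View pics/p1.png

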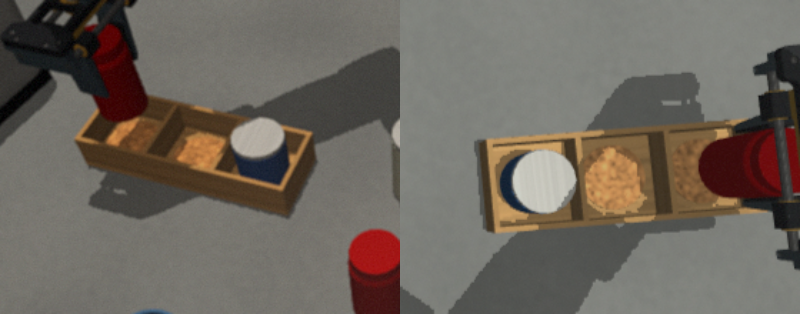

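The jar hangs upright over the far cell in both views and the tin is undisturbed, so I lower it slowly.

In the tool's units: 10 mm / 200 = 0.05, 8 mm / 200 = 0.04.

>>> move_tool --rows '[-0.005, 0.0025, 0.05, 0, 0, 0, 0, 0, 0.05, 0, 0, 0, 0, 0, 0.05, 0, 0, 0, 0, 0, 0.05, 0, 0, 0, 0, 0, 0.05, 0, 0, 0, 0, 0, 0.04, 0, 0, 0, 0, 0, 0.02, 0, 0, 0, 0, 0, 0, 0, 0, 0]'

```text
time_s: 8.8
ee_pos: [506.8, -324.2, 68.1]
ee_rot: [-179.9, -0.1, 95.0]
force: [-0.3, 0.3, -3.5]
gripper_width: 61.5
gripper_force: 30.0
```

>>> move_tool --rows '[0, 0, 0.005, 0, 0, 0, 0, 0, 0.005, 0, 0, 0, 0, 0, 0.005, 0, 0, 0, 0, 0, 0, 0, 0, 0]'

```text
time_s: 9.2
ee_pos: [507.1, -324.4, 66.0]
ee_rot: [180.0, 0.0, 95.0]
force: [0.2, -0.2, -3.5]
gripper_width: 61.8
gripper_force: 30.0
```

```bash
python3 -c "from h import *;to(505.6,-322.7,60)"
```

```text
t 9.2 pos [ 507.1 -324.4   66. ] rot [180.   0.  95.] TOOL [ 1.9 -1.3  6. ] [ 0.  0. -0.] w 61.807199491051946 29.999049331527203 F [ 0.2 -0.2 -3.5]
```

In the tool's units: 1 mm / 200 = 0.005, -0.5 mm / 200 = -0.0025.

>>> move_tool --rows '[0.005, -0.0025, 0.005, 0, 0, 0, 0, 0, 0.005, 0, 0, 0, 0, 0, 0.005, 0, 0, 0, 0, 0, 0, 0, 0, 0]'

```text
time_s: 9.6
ee_pos: [506.4, -323.4, 62.7]
ee_rot: [-180.0, -0.0, 95.0]
force: [-0.5, -0.4, -3.8]
gripper_width: 61.5
gripper_force: 30.0
```

>>> move_tool --rows '[0, 0, 0.005, 0, 0, 0, 0, 0, 0.005, 0, 0, 0, 0, 0, 0, 0, 0, 0]'

```text
time_s: 9.9
ee_pos: [506.4, -323.4, 60.7]
ee_rot: [-180.0, -0.0, 95.0]
force: [1.5, -0.5, -2.4]
gripper_width: 61.5
gripper_force: 30.0
```

In the tool's units: 1 mm / 200 = 0.005, 0.5 mm / 200 = 0.0025.

>>> move_tool --rows '[0, 0, 0.005, 0, 0, 0, 0, 0, 0.0025, 0, 0, 0, 0, 0, 0, 0, 0, 0]'

```text
time_s: 10.2
ee_pos: [506.6, -323.6, 60.0]
ee_rot: [180.0, 0.0, 95.0]
force: [-1.9, 0.3, 0.7]
gripper_width: 61.6
gripper_force: 30.0
```

The force shows contact with the floor, so I release and rise.

>>> move_tool --rows '[0, 0, 0, 0, 0, 0, 0, 0, 0, 0, 0, 0, 0, 0, 0, 0, 0, 0, 0, 0, 0, 0, 0, 0, 0, 0, 0, 0, 0, 0, 0, 0, 0, 0, 0, 0]' --jaw 89 --quiet true

```text
ok
```

>>> move_tool --rows '[0, 0, -0.05, 0, 0, 0, 0, 0, -0.1, 0, 0, 0, 0, 0, -0.125, 0, 0, 0, 0, 0, -0.125, 0, 0, 0, 0, 0, -0.125, 0, 0, 0, 0, 0, -0.125, 0, 0, 0, 0, 0, -0.1, 0, 0, 0, 0, 0, 0, 0, 0, 0]' --jaw 91

```text
time_s: 11.6
ee_pos: [508.0, -324.5, 213.4]
ee_rot: [179.7, 0.3, 95.0]
force: [-1.1, 0.7, 0.7]
gripper_width: 90.7
gripper_force: 0.0
```

```bash
python3 -c "from h import *;to(608.5,75.9,210)"
```

```text
t 11.6 pos [ 508.  -324.5  213.4] rot [179.7   0.3  95. ] TOOL [390.2 134.9   2.4] [ 0.3  0.3 -0. ] w 90.70389631885378 0.0 F [-1.1  0.7  0.7]
```

In the tool's units: 30 mm / 200 = 0.15, 15 mm / 200 = 0.075.

>>> move_tool --rows '[0.075, 0.025, 0, 0, 0, 0, 0.15, 0.05, 0, 0, 0, 0, 0.15, 0.05, 0, 0, 0, 0, 0.15, 0.05, 0, 0, 0, 0, 0.15, 0.05, 0, 0, 0, 0, 0.15, 0.05, 0, 0, 0, 0, 0.15, 0.05, 0, 0, 0, 0, 0.15, 0.05, 0, 0, 0, 0]' --quiet true

```text
ok
```

>>> move_tool --rows '[0.15, 0.05, 0, 0, 0, 0, 0.15, 0.05, 0, 0, 0, 0, 0.15, 0.05, 0, 0, 0, 0, 0.15, 0.05, 0, 0, 0, 0, 0.15, 0.05, 0, 0, 0, 0, 0.075, 0.05, 0, 0, 0, 0, 0, 0, 0, 0, 0, 0, 0, 0, 0, 0, 0, 0]' --quiet true

```text
ok
```

```bash
python3 - <<'E'
from h import *
to(608.5,75.9,50)
cv2.imwrite("pics/p2.png",np.hstack([cv2.resize(imaging.grab_frame("scene")[80:300,40:320],(400,314)),cv2.resize(imaging.grab_frame("top")[130:350,360:640],(400,314))]))
E
```

```text
t 13.2 pos [606.6  76.6 208.5] rot [-179.9    0.    95. ] TOOL [ -0.7   2.2 158.5] [-0.1  0.   0. ] w 90.72923795263195 0.0 F [-0.4 -0.6  0.3]
```

View pics/p2.png

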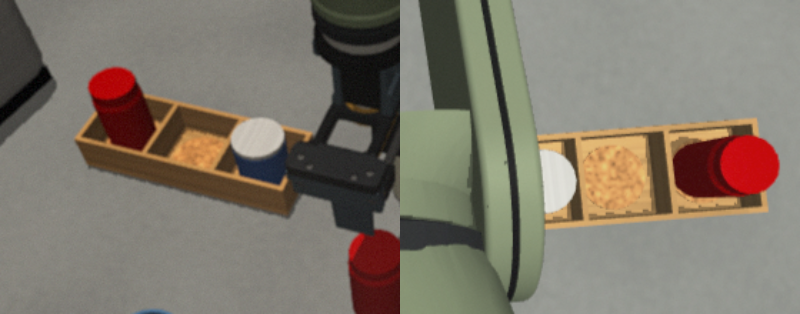

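The first jar stands upright in the far cell; its lid is at about (750,164) in the right crop and (115,85) in the left. Next is the second jar.

In the tool's units: 25 mm / 200 = 0.125, 20 mm / 200 = 0.1.

>>> move_tool --rows '[-0.0035, 0.0075, 0.125, 0, 0, 0, 0, 0, 0.125, 0, 0, 0, 0, 0, 0.125, 0, 0, 0, 0, 0, 0.125, 0, 0, 0, 0, 0, 0.125, 0, 0, 0, 0, 0, 0.1, 0, 0, 0, 0, 0, 0.065, 0, 0, 0, 0, 0, 0, 0, 0, 0]' --jaw 91

```text
time_s: 14.1
ee_pos: [607.3, 75.2, 49.8]
ee_rot: [-179.8, 0.0, 94.9]
force: [0.6, -0.1, 0.6]
gripper_width: 91.2
gripper_force: 0.0
```

>>> move_tool --rows '[0, 0, 0, 0, 0, 0, 0, 0, 0, 0, 0, 0, 0, 0, 0, 0, 0, 0, 0, 0, 0, 0, 0, 0, 0, 0, 0, 0, 0, 0, 0, 0, 0, 0, 0, 0, 0, 0, 0, 0, 0, 0, 0, 0, 0, 0, 0, 0]' --jaw 50 --grip_force 25

```text
time_s: 14.9
ee_pos: [608.8, 76.3, 52.3]
ee_rot: [180.0, -0.0, 95.0]
force: [-2.1, 0.5, 5.9]
gripper_width: 61.4
gripper_force: 25.0
```

>>> move_tool --rows '[0, 0, -0.05, 0, 0, 0, 0, 0, -0.1, 0, 0, 0, 0, 0, -0.125, 0, 0, 0, 0, 0, -0.125, 0, 0, 0, 0, 0, -0.125, 0, 0, 0, 0, 0, -0.125, 0, 0, 0, 0, 0, -0.1, 0, 0, 0, 0, 0, 0, 0, 0, 0]' --grip_force 30

```text
time_s: 15.7
ee_pos: [610.2, 76.4, 204.1]
ee_rot: [179.7, -0.0, 95.0]
force: [0.5, -0.1, -3.4]
gripper_width: 61.7
gripper_force: 30.0
```

```bash
python3 -c "from h import *;to(497.5,-229.1,200)"
```

```text
t 15.7 pos [610.2  76.4 204.1] rot [179.7  -0.   95. ] TOOL [-294.6 -138.8    3.3] [ 0.3 -0.  -0. ] w 61.651869196247496 29.99803376442287 F [ 0.5 -0.1 -3.4]
```

In the tool's units: -30 mm / 200 = -0.15, -24 mm / 200 = -0.12.

>>> move_tool --rows '[-0.06, -0.03, 0, 0, 0, 0, -0.12, -0.055, 0, 0, 0, 0, -0.15, -0.07, 0, 0, 0, 0, -0.15, -0.07, 0, 0, 0, 0, -0.15, -0.07, 0, 0, 0, 0, -0.15, -0.07, 0, 0, 0, 0, -0.15, -0.07, 0, 0, 0, 0, -0.15, -0.07, 0, 0, 0, 0]' --quiet true

```text
ok
```

>>> move_tool --rows '[-0.15, -0.07, 0, 0, 0, 0, -0.12, -0.05, 0, 0, 0, 0, -0.07, -0.02, 0, 0, 0, 0, -0.05, 0, 0, 0, 0, 0, 0, 0, 0, 0, 0, 0, 0, 0, 0, 0, 0, 0]' --quiet true

```text
ok
```

```bash
python3 -c "from h import *;to(497.5,-229.1,70)"
```

```text
t 17.1 pos [ 505.8 -227.1  201. ] rot [-1.8e+02 -1.0e-01  9.5e+01] TOOL [ -1.4  -8.4 131. ] [-0.  -0.1  0. ] w 61.780824113113695 29.998008522670716 F [ 0.4  0.2 -4.5]
```

In the tool's units: 20 mm / 200 = 0.1, 10 mm / 200 = 0.05.

>>> move_tool --rows '[-0.005, -0.02, 0, 0, 0, 0, 0, -0.02, 0, 0, 0, 0, 0, 0, 0, 0, 0, 0, 0, 0, 0.05, 0, 0, 0, 0, 0, 0.1, 0, 0, 0, 0, 0, 0.1, 0, 0, 0, 0, 0, 0.1, 0, 0, 0, 0, 0, 0, 0, 0, 0]' --quiet true

```text
ok
```

```bash
python3 -c "from h import *;to(497.5,-229.1,70)"
```

```text
t 17.9 pos [ 495.6 -228.3  128.2] rot [-179.6   -0.2   95. ] TOOL [-1.1  2.2 58.2] [-0.4 -0.2 -0. ] w 61.610884638299 29.997858710121363 F [-0.2  0.9 -4.9]
```

In the tool's units: 10 mm / 200 = 0.05, 8 mm / 200 = 0.04.

>>> move_tool --rows '[0, 0, 0.05, 0, 0, 0, 0, 0, 0.05, 0, 0, 0, 0, 0, 0.05, 0, 0, 0, 0, 0, 0.05, 0, 0, 0, 0, 0, 0.05, 0, 0, 0, 0, 0, 0.04, 0, 0, 0, 0, 0, 0.02, 0, 0, 0, 0, 0, 0, 0, 0, 0]' --quiet true

```text
ok
```

>>> move_tool --rows '[0, 0, 0.005, 0, 0, 0, 0, 0, 0.005, 0, 0, 0, 0, 0, 0, 0, 0, 0]'

```text
time_s: 19.0
ee_pos: [497.9, -229.6, 67.7]
ee_rot: [180.0, 0.0, 95.0]
force: [0.1, -0.3, -4.9]
gripper_width: 61.6
gripper_force: 30.0
```

```bash
python3 -c "from h import *;to(497.5,-229.1,62)"
```

```text
t 19.0 pos [ 497.9 -229.6   67.7] rot [180.   0.  95.] TOOL [ 0.6 -0.4  5.7] [ 0.  0. -0.] w 61.62758031616884 29.998060762882233 F [ 0.1 -0.3 -4.9]
```

In the tool's units: 1 mm / 200 = 0.005.

>>> move_tool --rows '[0, 0, 0.005, 0, 0, 0, 0, 0, 0.005, 0, 0, 0, 0, 0, 0.005, 0, 0, 0, 0, 0, 0.005, 0, 0, 0, 0, 0, 0.005, 0, 0, 0, 0, 0, 0, 0, 0, 0]'

```text
time_s: 19.6
ee_pos: [497.7, -229.5, 62.2]
ee_rot: [-180.0, -0.0, 95.0]
force: [-0.5, 0.3, -4.4]
gripper_width: 61.3
gripper_force: 30.0
```

>>> move_tool --rows '[0, 0, 0.005, 0, 0, 0, 0, 0, 0.005, 0, 0, 0, 0, 0, 0, 0, 0, 0]'

```text
time_s: 19.9
ee_pos: [497.8, -229.6, 60.4]
ee_rot: [180.0, -0.0, 95.0]
force: [0.4, 0.9, -4.4]
gripper_width: 61.6
gripper_force: 30.0
```

In the tool's units: 0.5 mm / 200 = 0.0025.

>>> move_tool --rows '[0, 0, 0.0025, 0, 0, 0, 0, 0, 0.0025, 0, 0, 0, 0, 0, 0, 0, 0, 0]'

```text
time_s: 20.2
ee_pos: [497.8, -229.6, 60.3]
ee_rot: [180.0, 0.0, 95.0]
force: [-2.5, 1.2, 5.4]
gripper_width: 61.4
gripper_force: 30.0
```

>>> move_tool --rows '[0, 0, 0.0025, 0, 0, 0, 0, 0, 0.0015, 0, 0, 0, 0, 0, 0, 0, 0, 0]'

```text
time_s: 20.5
ee_pos: [497.8, -229.6, 60.2]
ee_rot: [180.0, 0.0, 95.0]
force: [-4.1, 1.1, 10.7]
gripper_width: 61.5
gripper_force: 30.0
```

Contact is confirmed. I release, rise and move aside to look.

>>> move_tool --rows '[0, 0, 0, 0, 0, 0, 0, 0, 0, 0, 0, 0, 0, 0, 0, 0, 0, 0, 0, 0, 0, 0, 0, 0, 0, 0, 0, 0, 0, 0, 0, 0, 0, 0, 0, 0]' --jaw 89 --quiet true

```text
ok
```

>>> move_tool --rows '[0, 0, -0.05, 0, 0, 0, 0, 0, -0.1, 0, 0, 0, 0, 0, -0.125, 0, 0, 0, 0, 0, -0.125, 0, 0, 0, 0, 0, -0.125, 0, 0, 0, 0, 0, -0.125, 0, 0, 0, 0, 0, -0.1, 0, 0, 0, 0, 0, 0, 0, 0, 0]' --jaw 91 --quiet true

```text
ok
```

>>> move_tool --rows '[0.075, 0, 0, 0, 0, 0, 0.15, 0, 0, 0, 0, 0, 0.2, 0, 0, 0, 0, 0, 0.2, 0, 0, 0, 0, 0, 0.2, 0, 0, 0, 0, 0, 0.2, 0, 0, 0, 0, 0, 0.2, 0, 0, 0, 0, 0, 0.2, 0, 0, 0, 0, 0]' --quiet true

```text
ok
```

>>> move_tool --rows '[0.15, 0, 0, 0, 0, 0, 0.075, 0, 0, 0, 0, 0, 0, 0, 0, 0, 0, 0, 0, 0, 0, 0, 0, 0]'

```text
time_s: 23.1
ee_pos: [468.1, 99.3, 207.7]
ee_rot: [-179.9, 0.0, 95.1]
force: [-0.4, 0.4, -0.4]
gripper_width: 90.7
gripper_force: 0.0
```

```bash
python3 - <<'E'
from h import *
cv2.imwrite("pics/p3.png",np.hstack([cv2.resize(imaging.grab_frame("scene")[80:300,40:320],(400,314)),cv2.resize(imaging.grab_frame("top")[130:350,360:640],(400,314))]))
I={n:imaging.grab_frame(n) for n in M};L={}
for n in M:
    b,g,r=cv2.split(cv2.medianBlur(I[n],3));m=((r>135)&(g<60)&(b<70)).astype(np.uint8)
    k,l,st,ce=cv2.connectedComponentsWithStats(m);L[n]=[ce[i] for i in range(1,k) if st[i,4]>300];print(n,np.round(L[n]))
A=sorted(L["scene"],key=lambda p:p[0]);B=sorted(L["top"],key=lambda p:-p[0])
for a,b in zip(A,B):print(np.round(tri(a,b)[0],1))
E
```

```text
scene [[118. 138.]
 [166. 149.]]
top [[604. 245.]
 [536. 251.]]
[ 506.9 -323.   116.5]
[ 498.2 -229.5  116.3]
```

View pics/p3.png

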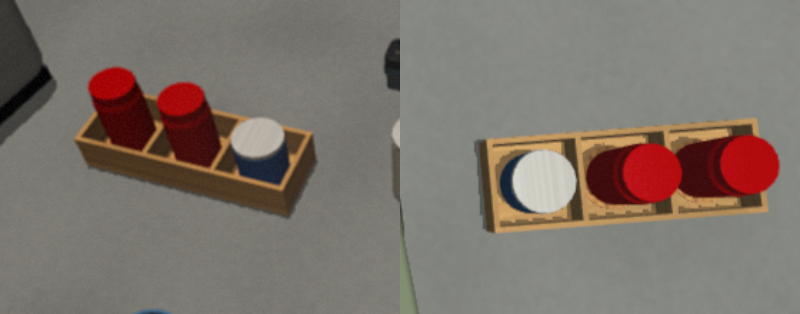

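Both jars stand in their cells with lids at z ≈ 116, which means they rest on the 8 mm floor, and they are within 2 mm of the cell centres. The tin is unmoved and the gripper is clear.

```bash
python3 -c "from workcell import env, imaging;print(env.job_done())"
```

```text
the job is handed in; nothing more can be done
None
```

Both red jam jars stand upright on the crate's floor, one in each formerly empty cell, the blue tin is still in its own cell, and the job was handed in at about 23 s; no verdict was returned.

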